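Show the notched glass plate's label to the bench lens

TASK

Pick up the glass plate that lies on the tilted blue post, find its frosted end by the small notch in one corner, and bring that end in through the open front of the lens viewer, without bumping the viewer. Finish while still holding the plate in the gripper: frosted end first with the rest of the plate out towards the open front, label facing up, the plate level, the middle of the label right under the lens and about half-way between lens and white tile, touching nothing but the gripper. Leave all other things on the bench where they are.

Things in the scene. Friction and masses are not known exactly. Their poses are not given: they have to be found in the camera images.
- plate_mid (a point): Centre (half thickness) of the loose glass plate, 110 x 44 x 8 mm, 95 g. +x along its length to the frosted end, +z out of the labelled face, which is up (tilted) at the start. Clear pale green glass; the last 34 mm at +x are frosted white, with a 9 x 9 mm notch cut from the +x, +y corner. Lies on the post in any direction, held by friction; its 44 mm width can be gripped.
- plate_label (a point): Middle of the yellow label (16 x 26 mm, red and blue stripes) on the frosted end, taken half-way through the plate's thickness: 36 mm from plate_mid along the plate's +x. Same axes as plate_mid.
- post: Fixed post, on the left or the right: steel disc base 84 mm across, 16 mm high; blue column 26 mm across; round rubber-faced head 34 mm across, 12 mm thick, its face tilted 20 degrees, carrying the plate, which overhangs it all round. Origin: centre of the face, 110 mm above the bench; +z is the face's outward normal. +x points up the slope.
- viewer_focus (a point): Where the label's middle belongs: on the fixed viewer's lens axis, 66 mm above the bench, half-way between the white tile (top at 20 mm) and the lens ring's underside (113 mm; ring 56 mm across, 12 mm high). +x points level from the open front into the viewer, +z up.
- viewer: The viewer; origin at the centre of its underside, 66 mm below viewer_focus, same axes. Base 110 (x) by 116 (y) mm; two upright rods 12 mm across at x = 0, y = +/-47 mm, 129 mm high, carry the lens ring; white panel 104 mm wide closes the back at x = 46 mm, from 14 to 84 mm high. Open at the front (-x).
- eyepiece: Black loupe eyepiece, 34 mm across, 36 mm high; a bystander, to be left alone. Origin at the centre of its underside.
- tang: Small brass and steel three-legged polishing fixture, 50 x 44 mm, 44 mm high; a bystander, to be left alone. Origin at the centre of its underside.
- tweezers: Steel tweezers lying flat, 125 mm long; a bystander, to be left alone. Origin at the centre of its underside.
- jar: Amber jar, 40 mm across, 45 mm high; a bystander, to be left alone. Origin at the centre of its underside.
- weight: Brass weight, 36 mm across, 26 mm high; a bystander, to be left alone. Origin at the centre of its underside.
- brush: Brush lying flat, 160 mm long; a bystander, to be left alone. Origin near its middle, on the bench.
- blank: Plain clear glass plate without frosting, label or notch, 110 x 44 x 8 mm, lying on the bench; a bystander, to be left alone. Origin at the centre of its underside.
Things that resemble listed ones, but are neither listed nor needed, are in the scene too. What is shaped like the post but green or orange is not meant. What is shaped like the part that bears plate_mid but orange is not meant.

How it is judged:
By the outcome, as a careful person would: the job done as asked, in the order asked, and still so for the second after the job is handed in, while the arm keeps its last pose, push and grip.
It also fails if it takes over 42 s, if anything falls off the work surface, if the arm or the gripper's body presses on something with over 40 N, if the wrist force passes 120 N, or if a joint passes its speed limit or range.

ROBOT

A 6-joint arm with a two-finger parallel gripper is mounted at the origin on the work surface. World frame = base frame: x ahead of the robot, y to its left, z up, the work surface at z = 0. Lengths are in m, angles in rad, forces in N, time in s.
With the tool pointing down it reaches from about 0.375 to 0.9 m from the base axis. Payload 3.1 kg.
Tool frame: the origin (TCP) lies on the centre line of the jaws, within the pads' length; the fingertips stand 22 mm ahead of it and the grasp point (between the pads) lies 3 mm ahead of it; z points along the fingers, x is the direction in which the jaws open and shut, and the axes are right-handed (so a half turn about z gives the same grasp; the last joint's range is limited). The gripper opens to 87 mm and grips with 3 to 60 N. Pads are 19 mm wide; open, the fingers measure 117 mm over their backs; the gripper's body (75 mm by 190 mm) begins 51 mm behind the grasp point.
Start: joints at [1.062, 0.527, 1.433, -0, 1.181, -0.178], TCP at [0.202, 0.591, 0.245] pointing down, gripper open.
Joint ranges: [-3.08, 3.08], [-0.75, 2.2], [0.22, 2.44], [-1.43, 4.57], [0, 2.65], [-2.85, 2.85]. Speed limits (rad/s): [2.79, 2.79, 3.14, 3.14, 3.14, 3.14].

INTERFACE

Orientations are given as a unit quaternion [x, y, z, w].
In Python, from rig import robot, camera, order gives the robot as it stands.
- The arm moves only by the shell command python3 -m pendant 'ROWS' [OPENING] [FORCE]. ROWS is JSON, a list of rows, each a list of 2 entries, a list of its own where there are three numbers: the shift along the tool's x, y, z in mm, then the turn about the tool's z in degrees. A call has 1 to 8 rows; each row shifts and turns the commanded pose from where the row before left it, along the tool's axes as they then stand; what a row does not reach is not made up. A row lasts 1/8 s, in which the tool goes at most 62.5 mm and 10.7 degrees, less where a joint would pass 70% of its speed; a pose out of reach is approached as far as the arm can. A call with a gripper value outside its range is refused whole. OPENING is the finger opening in mm, from 0 to 87, set as the call begins (- or left out, the last holds). The fingers move at their own pace and stop on an object; FORCE is the grip in N (left out, the last holds). Time passes only in rows, so rows that do not move let the fingers close. It gives the time, the measured TCP pose, the force and the opening at its end, in the units of the state.
- robot.get_obs(): the state, without advancing time (a new reading comes with each control period).
- camera(name): name is "scene" or "side" or "wrist"; returns a dict with "pixels" (420x560x3 uint8, blue, green, red), "mtx" (3x3 intrinsics, pixels), "R" (3x3) and "t" (3): a world point X has camera coordinates R X + t. Camera axes: x right, y down, z forward; pixel columns grow to the right and rows downward; lengths in m; the calibration is good to about 2 mm. The wrist camera is an equidistant fisheye: a pixel r from the principal point sees the ray r / f radians off the axis. A picture is of the moment at which its call begins. There is no depth.
- order.hand_in(): hands the job in, once; it reports no verdict.
The state is a dict: "time": time; "q": joint angles; "joint_velocities": joint speeds; "joint_torque": joint torques, N m; "position": TCP position; "tool_rot": TCP orientation; "ft_force": force on the tool from outside, world axes, zero at the start; "moment": the same for the moment, N m; "grip_width": finger opening in m.
Only numpy, scipy, OpenCV 4.12 (cv2) and the standard library are available. Lean on these libraries where they do the work, as an engineer would, in place of code of your own. Each camera call takes 0.05 s, during which the arm holds its last target. There are 200 camera calls.

## Working session

There is one attempt and no reset: what is moved stays moved. The work goes in short steps, Python scripts to look and compute and a shell command to move; the robot and the scene stay as the last step left them, time stands still between calls to the robot, and variables do not carry over. Pictures are saved under pics/ and viewed, about 8 in all and at most 12, crops included, and the job is handed in when it is done.

```bash
ls; mkdir -p pics; python3 - <<'E'
from rig import robot,camera
import cv2,numpy as np
for n in ["scene","side","wrist"]:
    c=camera(n); cv2.imwrite(f"pics/{n}0.png",c["pixels"]); np.savez(f"pics/{n}0.npz",**c)
    print(n,c["mtx"].round(1).tolist(),(-c["R"].T@c["t"]).round(3),c["R"].round(3).tolist())
a=[cv2.imread(f"pics/{n}0.png") for n in ["scene","side"]]
print(robot.get_obs())
E
```

```text
pics
scene [[547.0, 0.0, 264.0], [0.0, 547.0, 223.6], [0.0, 0.0, 1.0]] [1.306 0.6   0.916] [[-0.627, 0.779, -0.015], [0.511, 0.396, -0.763], [-0.589, -0.486, -0.646]]
side [[510.0, 0.0, 276.1], [0.0, 510.0, 209.7], [0.0, 0.0, 1.0]] [-0.037 -0.727  1.061] [[0.768, -0.64, -0.019], [-0.471, -0.544, -0.694], [0.434, 0.542, -0.719]]
wrist [[325.2, 0.0, 281.7], [0.0, 325.2, 211.4], [0.0, 0.0, 1.0]] [0.138 0.613 0.383] [[0.325, 0.946, -0.001], [0.916, -0.315, 0.248], [0.234, -0.082, -0.969]]
{'time': 0.15, 'q': array([ 1.06252770e+00,  5.28307958e-01,  1.43358126e+00, -2.84476192e-05,
        1.18141284e+00, -1.78528701e-01]), 'joint_velocities': array([-6.44439318e-05, -4.77396883e-03, -1.54478313e-03,  6.31012775e-04,
        6.35977578e-04, -1.28548522e-03]), 'joint_torque': array([ 6.26106666e-04, -4.40432346e+01, -1.76844603e+01,  6.33018720e-02,
        5.52221434e-02, -1.27949056e-04]), 'position': array([0.20211327, 0.59087066, 0.24377091]), 'tool_rot': array([ 8.13567998e-01,  5.81469159e-01, -7.66935351e-04,  3.77486368e-04]), 'ft_force': array([ 0.49851213, -0.32981367,  0.48319081]), 'moment': array([ 0.04465414, -0.05445983, -0.00384676]), 'grip_width': 0.08716565316703234}
```

View pics/scene0.png

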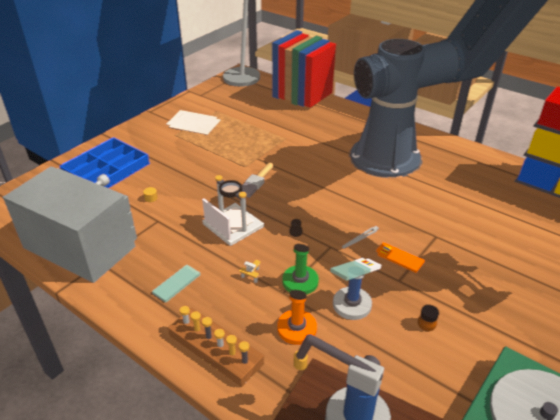

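View pics/side0.png

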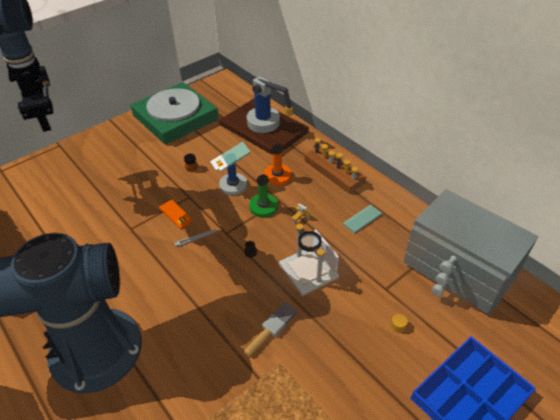

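View pics/wrist0.png

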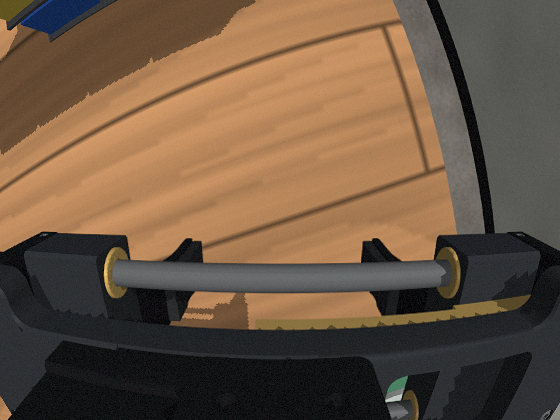

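The scene view shows the plate on the blue post at about (355,268), with its base at (352,303), and the viewer at about (233,220). In the side view the plate is at (230,157), its base at (232,183) and the viewer at about (310,265). The wrist view sees only bare bench. Next I'll make enlarged crops and cast rough rays.

```bash
cat > h.py <<'E'
import numpy as np,cv2
from scipy.spatial.transform import Rotation as Ro
def ray(c,u,v,fish=False):
    K=c["mtx"]; a=np.array([(u-K[0,2])/K[0,0],(v-K[1,2])/K[1,1]])
    if fish:
        r=np.hypot(*a); d=np.r_[a*(np.sin(r)/max(r,1e-9)),np.cos(r)]
    else: d=np.r_[a,1]
    d=c["R"].T@d; return -c["R"].T@c["t"],d/np.linalg.norm(d)
def onz(c,u,v,z,fish=False):
    o,d=ray(c,u,v,fish); return o+d*(z-o[2])/d[2]
def tri(r1,r2):
    (o1,d1),(o2,d2)=r1,r2
    s=np.linalg.lstsq(np.c_[d1,-d2],o2-o1,rcond=None)[0]
    p,q=o1+s[0]*d1,o2+s[1]*d2
    return (p+q)/2,np.linalg.norm(p-q)
def proj(c,X,fish=False):
    p=c["R"]@np.asarray(X)+c["t"]; K=c["mtx"]; a=p[:2]/p[2]
    if fish:
        n=np.hypot(*p[:2]); a=p[:2]/n*np.arctan2(n,p[2])
    return K[:2,:2]@a+K[:2,2]
E
python3 - <<'E'
from h import *
s=dict(np.load("pics/scene0.npz"));d=dict(np.load("pics/side0.npz"))
print("base",onz(s,352,302,.016),onz(d,233,183,.016))
print("viewer",onz(s,240,222,.02),onz(d,308,271,.02))
def crop(c,x,y,w,h): return cv2.resize(c["pixels"][y:y+h,x:x+w],(400,300),interpolation=cv2.INTER_CUBIC)
m=np.vstack([np.hstack([crop(s,310,240,100,75),crop(d,190,130,100,75)]),np.hstack([crop(s,190,170,100,75),crop(d,260,215,100,75)])])
cv2.imwrite("pics/c1.png",m)
E
```

```text
base [0.57459111 0.2387067  0.016     ] [0.56714194 0.2312139  0.016     ]
viewer [ 0.52245658 -0.12675331  0.02      ] [ 0.51419258 -0.16161529  0.02      ]
```

View pics/c1.png

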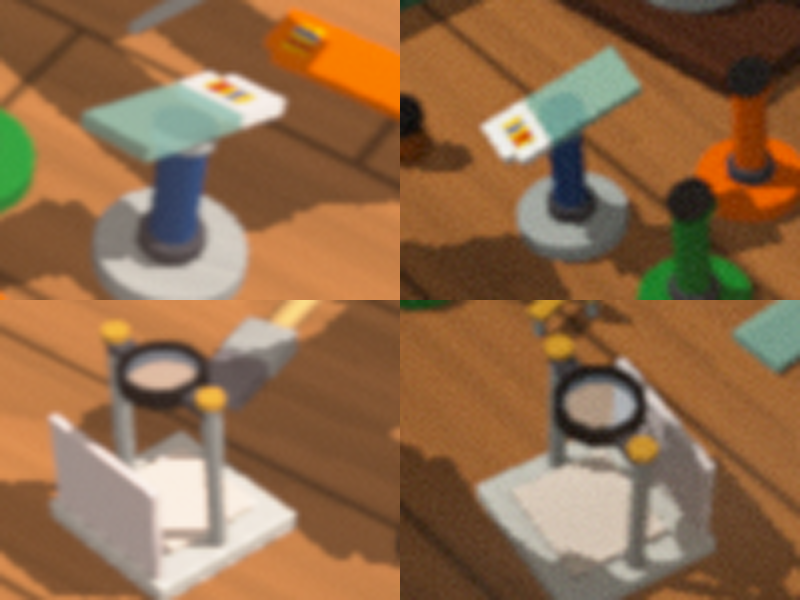

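The crops show the plate (top-left scene, top-right side) with its frosted end towards the robot and the notch at one corner. The bottom row shows the viewer's gold rod caps: scene (219,177) and (242.5,194), side (300,226) and (320,252). I'll triangulate these points.

```bash
python3 - <<'E'
from h import *
np.set_printoptions(precision=4,suppress=True)
s=dict(np.load("pics/scene0.npz"));d=dict(np.load("pics/side0.npz"))
S=lambda x,y,ox,oy:ray(s,ox+x/4,oy+y/4)
D=lambda x,y,ox,oy:ray(d,ox+x/4,oy+y/4)
c=[S(116,328-300,190,170),S(210,397-300,190,170)];e=[D(641-400,447-300,260,215),D(559-400,345-300,260,215)]
for i in 0,1:
  for j in 0,1: print("caps",i,j,*tri(c[i],e[j]))
print("ring",tri(S(163,372-300,190,170),D(600-400,405-300,260,215)))
P={"clearA":[(83,112),(640,85)],"clearB":[(148,152),(610,47)],"clearA2":[(83,112),(610,47)],"clearB2":[(148,152),(640,85)],"label":[(232,90),(518,131)],"frostR":[(285,102),(483,127)],"fbd1":[(187,82),(578,140)],"fbd2":[(243,122),(530,98)],"head":[(180,120),(560,110)]}
for k,(a,b) in P.items(): print(k,*tri(S(*a,310,240),D(b[0]-400,b[1],190,130)))
E
```

```text
caps 0 0 [ 0.5167 -0.1959  0.1268] 0.0021898982061460378
caps 0 1 [ 0.5315 -0.1446  0.1606] 0.04918972546971325
caps 1 0 [ 0.5193 -0.1551  0.0912] 0.05760743613043908
caps 1 1 [ 0.5344 -0.1037  0.1263] 0.0019042780774056807
ring (array([ 0.5252, -0.1506,  0.1182]), np.float64(0.003092810339115862))
clearA [0.6167 0.2022 0.1303] 0.0012580464010101189
clearB [0.6238 0.2455 0.1349] 2.3751884861037822e-05
clearA2 [0.6206 0.219  0.1485] 0.02570973901085579
clearB2 [0.62   0.2288 0.1165] 0.02794126007699687
label [0.5352 0.2427 0.1072] 0.002413702644304801
frostR [0.5215 0.2674 0.1026] 0.0019697425226829334
fbd1 [0.5558 0.2155 0.1087] 0.023869767934502486
fbd2 [0.5589 0.2614 0.1134] 0.004158289420249907
head [0.5711 0.2359 0.1101] 0.0031807807401834334
```

```bash
python3 - <<'E'
from h import *
np.set_printoptions(precision=3,suppress=True)
s=dict(np.load("pics/scene0.npz"));d=dict(np.load("pics/side0.npz"))
print("lamp top",tri(ray(s,366,362),ray(d,263,83)),"lamp knob",tri(ray(s,302,357),ray(d,289,110)))
for n,u,v,z in [("eyepiece",296,234,0),("tweezers",360,237,.005),("twA",343,247,0),("twB",377,229,0),("orangepl",400,257,.005),("jar",428,318,.02),("tang",252,272,.01),("blank",176,283,.008),("free",450,270,0),("brush",255,180,.01)]: print(n,onz(s,u,v,z))
for n,u,v in [("freeS",110,190),("orangeS",175,212),("green plat corner L",130,110),("grnplat near",170,140)]: print(n,onz(d,u,v,0))
E
```

```text
lamp top (array([0.811, 0.388, 0.187]), np.float64(0.009656197114110062)) lamp knob (array([0.83 , 0.282, 0.131]), np.float64(0.005208130502510457))
eyepiece [0.454 0.    0.   ]
tweezers [0.37  0.136 0.005]
twA [0.422 0.12  0.   ]
twB [0.312 0.152 0.   ]
orangepl [0.373 0.249 0.005]
jar [0.518 0.389 0.02 ]
tang [0.633 0.005 0.01 ]
blank [ 0.766 -0.111  0.008]
free [0.336 0.36  0.   ]
brush [ 0.347 -0.222  0.01 ]
freeS [0.276 0.466 0.   ]
orangeS [0.376 0.257 0.   ]
green plat corner L [0.525 0.8   0.   ]
grnplat near [0.542 0.555 0.   ]
```

```bash
python3 -m pendant '[[[-25,56,0],-3],[[-25,56,0],-3],[[-25,56,0],0],[[-25,56,0],0],[[-25,56,0],0],[[-25,56,0],0]]' 70 20
```

```text
time: 0.9
position: [0.4916, 0.3612, 0.2443]
tool_rot: [0.782, 0.623, -0.0, -0.0]
ft_force: [-0.0, 0.5, -0.4]
grip_width: 0.0702
```

```bash
python3 -m pendant '[[[-27,52,0],0],[[-27,52,0],0],[[-27,52,0],0],[[-27,52,0],0],[[0,0,0],0]]'
python3 - <<'E'
from rig import robot,camera
import cv2,numpy as np
c=camera("wrist"); np.savez("pics/w1.npz",**c); cv2.imwrite("pics/w1.png",c["pixels"])
E
```

```text
time: 1.52
position: [0.6723, 0.2069, 0.2437]
tool_rot: [0.784, 0.621, 0.0, 0.001]
ft_force: [-0.1, -0.2, 0.3]
grip_width: 0.07
```

View pics/w1.png

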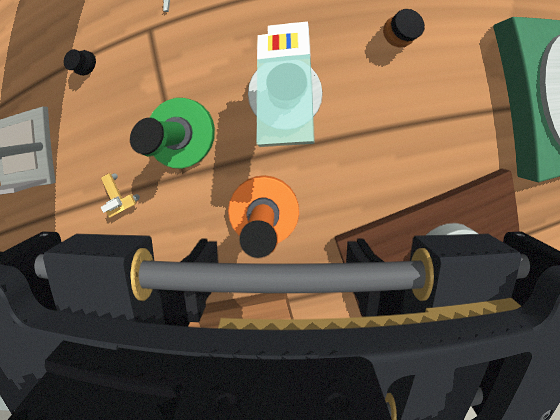

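The wrist view shows the plate with its clear-end corners at (257,143) and (313,142). The frosted end is at the top: full corner (309,23), label at about (284,42), notch at (262,30). The orange post stands beyond the clear end at (263,212). I'll triangulate the three views together.

```bash
python3 - <<'E'
from h import *
np.set_printoptions(precision=4,suppress=True)
s=dict(np.load("pics/scene0.npz"));d=dict(np.load("pics/side0.npz"));w=dict(np.load("pics/w1.npz"))
def multi(rs):
    A=sum(np.eye(3)-np.outer(d,d) for o,d in rs);b=sum((np.eye(3)-np.outer(d,d))@o for o,d in rs)
    p=np.linalg.solve(A,b); return p,np.array([np.linalg.norm((np.eye(3)-np.outer(d,d))@(p-o)) for o,d in rs])*1e3
P={"clearA":[(83,112),(640,85),(257,143)],"clearB":[(148,152),(610,47),(313,142)],"label":[(232,90),(518,131),(284,42)],"frostR":[(285,102),(483,127),(309,23)]}
Q={}
for k,(a,b,c) in P.items():
    Q[k],r=multi([ray(s,310+a[0]/4,240+a[1]/4),ray(d,190+(b[0]-400)/4,130+b[1]/4),ray(w,*c,True)]); print(k,Q[k],r)
m=(Q["clearA"]+Q["clearB"])/2
x=Q["label"]-m;print("len",np.linalg.norm(x));x/=np.linalg.norm(x);y=Q["clearA"]-Q["clearB"];print("wid",np.linalg.norm(y));y/=np.linalg.norm(y)
y-=x*(x@y);y/=np.linalg.norm(y);z=np.cross(x,y)
print("x",x,"y",y,"z",z,"tilt",np.degrees(np.arccos(z[2])),"yaw",np.degrees(np.arctan2(x[1],x[0])),"pitch",np.degrees(np.arcsin(x[2])))
mid=(m+.055*x+Q["label"]-.036*x)/2-.004*z; print("mid",mid)
for t in(-42,-35): print("grip",t,mid+x*t/1e3)
print("orange base",onz(w,263,212,.016,True),"orange head",onz(w,258,240,.11,True),"blue base",onz(w,285,95,.016,True),"green head",onz(w,148,135,.11,True))
E
```

```text
clearA [0.6148 0.2014 0.1301] [1.0983 2.0324 2.3283]
clearB [0.6225 0.2443 0.1347] [1.1431 1.2267 1.6396]
label [0.5344 0.2421 0.1073] [1.3593 1.5111 1.122 ]
frostR [0.5206 0.267  0.1029] [0.9133 1.5067 1.2306]
len 0.09000114887438698
wid 0.04382967647299005
x [-0.9363  0.2134 -0.279 ] y [-0.1899 -0.9757 -0.1091] z [-0.2955 -0.0491  0.9541] tilt 17.42975442795514 yaw 167.16050248238878 pitch -16.199325822047783
mid [0.5688 0.2347 0.1134]
grip -42 [0.6081 0.2257 0.1251]
grip -35 [0.6016 0.2272 0.1232]
orange base [0.6943 0.1792 0.016 ] orange head [0.6957 0.1796 0.11  ] blue base [0.5697 0.2348 0.016 ] green head [0.5805 0.1077 0.11  ]
```

```bash
python3 -m pendant '[[[2,-35,10],0],[[2,-34,10],0],[[0,0,40],0],[[0,0,30],0],[[0,0,16],0],[[0,0,0],0]]'
python3 - <<'E'
from rig import camera
import cv2,numpy as np
from h import *
a=camera("scene")["pixels"][200:320,280:440];b=camera("side")["pixels"][90:210,150:310]
cv2.imwrite("pics/g1.png",np.hstack([cv2.resize(x,(400,300),interpolation=cv2.INTER_CUBIC) for x in(a,b)]))
E
```

```text
time: 2.33
position: [0.6012, 0.2308, 0.1375]
tool_rot: [0.782, 0.624, -0.001, -0.001]
ft_force: [0.3, -0.9, 0.4]
grip_width: 0.07
```

View pics/g1.png

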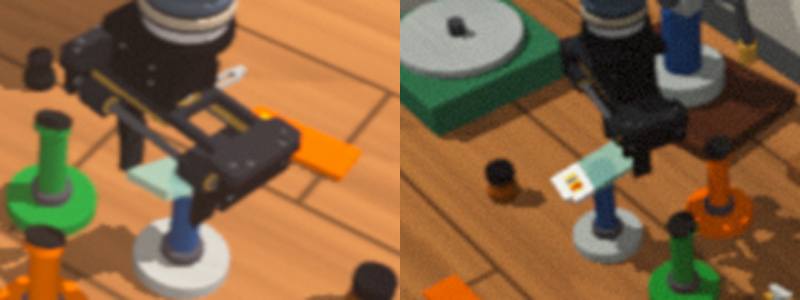

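The hand straddles the clear end, with one finger on each side of the plate. It is off by 3 mm in tool x and 6 mm in tool y. I'll correct that and then close.

```bash
python3 -m pendant '[[[-3,6,0],0],[[0,0,0],0]]' && python3 -m pendant '[[[0,0,0],0],[[0,0,0],0],[[0,0,0],0],[[0,0,0],0]]' 35 20
```

```text
time: 2.68
position: [0.6091, 0.2257, 0.1397]
tool_rot: [0.782, 0.623, 0.001, 0.001]
ft_force: [0.1, 0.8, 0.3]
grip_width: 0.07
time: 3.18
position: [0.6076, 0.226, 0.1385]
tool_rot: [0.782, 0.623, -0.0, -0.0]
ft_force: [-1.0, 0.3, 0.1]
grip_width: 0.0437
```

```bash
python3 -m pendant '[[[0,0,-5],0],[[0,0,-15],0],[[0,0,-25],0],[[0,0,-30],0],[[0,0,0],0]]' 35 40
python3 - <<'E'
from rig import camera
import cv2,numpy as np
a=camera("scene")["pixels"][180:300,280:440];b=camera("side")["pixels"][70:190,150:310];c=camera("wrist")["pixels"][150:390,120:440]
cv2.imwrite("pics/g2.png",np.vstack([np.hstack([cv2.resize(x,(400,300),interpolation=cv2.INTER_CUBIC) for x in(a,b)]),np.hstack([cv2.resize(c,(400,300))]*2)]))
E
```

```text
time: 3.8
position: [0.6099, 0.2265, 0.2172]
tool_rot: [0.782, 0.623, 0.003, 0.002]
ft_force: [0.3, 0.3, -1.2]
grip_width: 0.0432
```

View pics/g2.png

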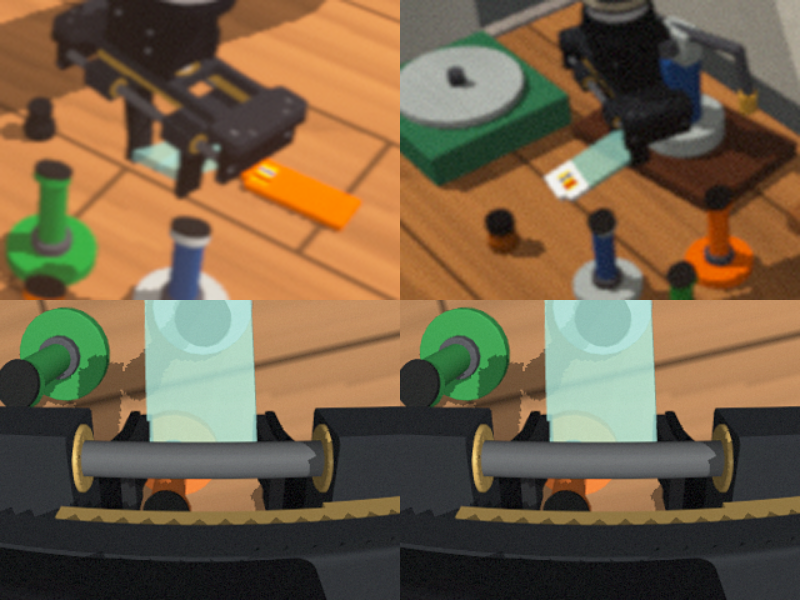

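The plate is held squarely by its clear end. It has come off the post, and the frosted end still hangs low. A vertical tool can't level that pitch, so I'll set the plate down on the bare bench near (0.40, 0.44) and regrip it flat.

```bash
python3 -m pendant '[[[15,-24,0],0],[[27,-42,0],0],[[27,-42,0],0],[[27,-42,0],0],[[27,-42,10],0],[[24,-38,30],0],[[14,-22,40],0],[[0,0,30],0]]'; python3 -m pendant '[[[0,0,20],0],[[0,0,5],0],[[0,0,0],0]]'
python3 - <<'E'
from rig import camera
import cv2,numpy as np
s=camera("scene");d=camera("side")
np.savez("pics/s3.npz",**s);np.savez("pics/d3.npz",**d)
a=s["pixels"][170:320,350:550];b=d["pixels"][90:240,60:260]
cv2.imwrite("pics/g3.png",np.hstack([cv2.resize(x,(400,300),interpolation=cv2.INTER_CUBIC) for x in(a,b)]))
E
```

```text
time: 4.95
position: [0.3932, 0.4402, 0.1011]
tool_rot: [0.781, 0.625, -0.002, -0.0]
ft_force: [-0.0, 0.2, -0.7]
grip_width: 0.0434
time: 5.32
position: [0.3972, 0.4392, 0.0782]
tool_rot: [0.782, 0.623, -0.001, -0.0]
ft_force: [0.5, -0.6, -0.6]
grip_width: 0.0432
```

View pics/g3.png

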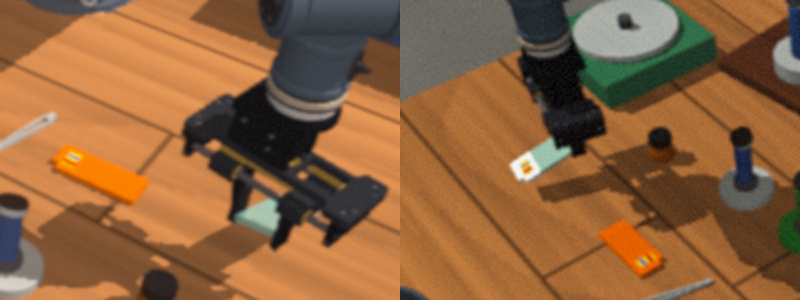

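The bench below is bare and the jar and orange plate are well clear. I'll lower until the frosted end touches.

```bash
python3 -m pendant '[[[0,0,12],0],[[0,0,8],0],[[0,0,4],0],[[0,0,0],0]]' 35 15; python3 -m pendant '[[[0,0,4],0],[[0,0,3],0],[[0,0,0],0]]' 35 8;python3 -m pendant '[[[0,0,4],0],[[0,0,4],0],[[0,0,0],0]]' 35 8
```

```text
time: 5.92
position: [0.3979, 0.4389, 0.054]
tool_rot: [0.782, 0.623, -0.001, -0.0]
ft_force: [-0.0, 0.5, -1.1]
grip_width: 0.0438
time: 6.3
position: [0.3983, 0.4393, 0.0476]
tool_rot: [0.782, 0.623, 0.0, -0.0]
ft_force: [1.5, -0.5, 0.4]
grip_width: 0.044
time: 6.68
position: [0.3978, 0.4391, 0.0391]
tool_rot: [0.782, 0.623, -0.0, -0.0]
ft_force: [0.8, 0.3, -0.1]
grip_width: 0.044
```

```bash
python3 -m pendant '[[[0,0,4],0],[[0,0,4],0],[[0,0,0],0]]' 35 5; python3 -m pendant '[[[0,0,3],0],[[0,0,2],0],[[0,0,0],0],[[0,0,0],0]]' 35 4; python3 - <<'E'
from rig import robot
import numpy as np
o=robot.get_obs();print(o["position"],o["ft_force"],o["q"])
E
```

```text
time: 7.05
position: [0.3978, 0.4391, 0.0311]
tool_rot: [0.782, 0.623, -0.0, -0.0]
ft_force: [-1.1, 0.1, -0.3]
grip_width: 0.0441
time: 7.55
position: [0.3979, 0.4391, 0.0265]
tool_rot: [0.782, 0.623, -0.0, -0.0]
ft_force: [-0.0, -0.7, 0.7]
grip_width: 0.0442
[0.39794442 0.43914526 0.0265161 ] [-0.02373159 -0.69049454  0.72462475] [ 6.46140375e-01  7.97928494e-01  1.65386495e+00  7.49928676e-05
  6.90065010e-01 -6.99611680e-01]
```

```bash
python3 -m pendant '[[[0,0,0],0],[[0,0,0],0],[[0,0,1],0],[[0,0,1.5],0],[[0,0,0],0]]' 54 10; python3 - <<'E'
from rig import camera
import cv2,numpy as np
s=camera("scene");d=camera("side");w=camera("wrist")
for n,c in zip("sdw",(s,d,w)): np.savez(f"pics/{n}4.npz",**c)
a=s["pixels"][215:290,430:530];b=d["pixels"][140:215,90:190];c=w["pixels"][0:300,80:480]
cv2.imwrite("pics/g4.png",np.vstack([np.hstack([cv2.resize(x,(400,300),interpolation=cv2.INTER_CUBIC) for x in(a,b)]),np.hstack([c,cv2.resize(c[0:150,100:300],(400,300))])]))
E
```

```text
time: 8.18
position: [0.3979, 0.4391, 0.0239]
tool_rot: [0.782, 0.623, -0.0, -0.0]
ft_force: [-0.4, 0.7, 0.2]
grip_width: 0.054
```

View pics/g4.png

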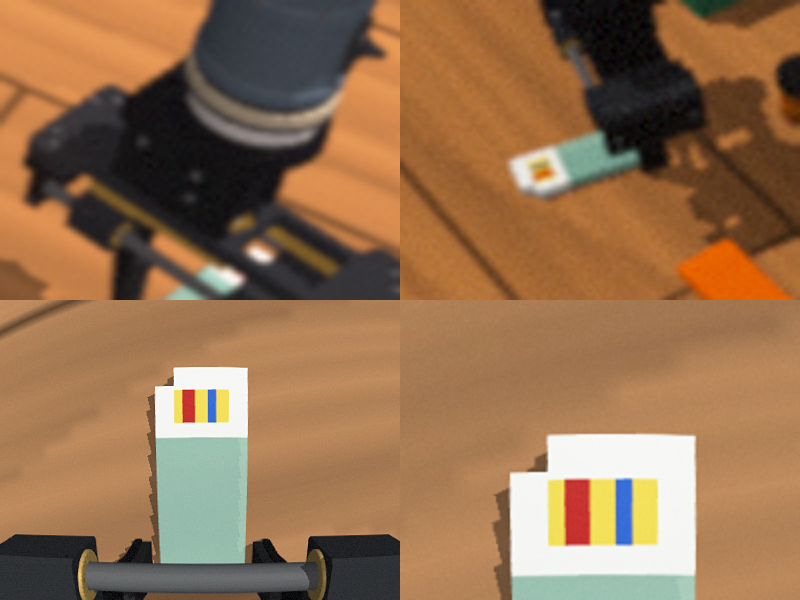

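The plate lies flat with its label up. In the wrist view the label centre is at px (281.5,106), the frost edge at row 137 (columns 236–327), and the frosted end at row 67–68 (columns 253–327). Now I'll measure the label against the tool.

```bash
python3 - <<'E'
from h import *
from rig import robot
np.set_printoptions(precision=4,suppress=True)
w=dict(np.load("pics/w4.npz"));d=dict(np.load("pics/d4.npz"));o=robot.get_obs();T=Ro.from_quat(o["tool_rot"]);p=o["position"]
tl=lambda X:T.inv().apply(X-p)*1e3
hsv=cv2.cvtColor(w["pixels"],cv2.COLOR_BGR2HSV)
im=w["pixels"][60:150,220:340].astype(int)
# label: saturated, not wood: bounded inside white area
g=hsv[84:128,248:318]; m=(g[...,1]>110).astype(np.uint8)
ys,xs=np.nonzero(m); L=(248+(xs.min()+xs.max())/2,84+(ys.min()+ys.max())/2); print("label px",L,xs.min(),xs.max(),ys.min(),ys.max())
X=onz(w,*L,.008,True); print("label",X,"tool mm",tl(X))
for n,u,v in [("frostL",236,137),("frostR",327,137),("endR",327,68),("endL",254,67),("label t",281,90),("label b",281,122)]:
    print(n,tl(onz(w,u,v,.008,True)))
print("side label",tl(onz(d,90+(540-400)/4,140+167/4,.008)))
E
python3 -m pendant '[[[0,0,0],0],[[0,0,0],0],[[0,0,0],0]]' 35 20
```

```text
label px (np.float64(278.0), np.float64(103.0)) 0 60 0 38
label [0.3195 0.4553 0.008 ] tool mm [ -1.7801 -80.1657  16.0141]
frostL [-21.788  -64.1947  16.0146]
frostR [ 21.4701 -64.1361  16.0133]
endR [ 21.386  -97.5848  16.0135]
endL [-13.061  -97.8418  16.0146]
label t [ -0.3644 -86.4212  16.0141]
label b [ -0.3847 -71.0822  16.014 ]
side label [  4.1813 -75.7341  16.0139]
time: 8.7
position: [0.3981, 0.4392, 0.0241]
tool_rot: [0.782, 0.623, 0.0, -0.0]
ft_force: [0.8, 0.1, -0.3]
grip_width: 0.0436
```

In the tool frame the label sits at (0, -79) mm, centred across the jaws and square. The plate's mid-plane is 20 mm below the TCP. I'll grip firmly, lift, and carry it over to the area in front of the viewer.

```bash
python3 -m pendant '[[[0,0,0],0],[[0,0,-6],0],[[0,0,-20],0],[[0,0,-40],0],[[0,0,-50],0],[[0,0,-45],0],[[0,0,-30],0],[[0,0,-10],0]]' 35 45; python3 -m pendant '[[[-25,6,0],0],[[-50,11,0],0],[[-55,12.5,0],0],[[-55,12.5,0],0],[[-55,12.5,0],0],[[-55,12.5,0],0],[[-55,12.5,0],0],[[-55,12.5,0],0]]'; python3 -m pendant '[[[-55,12.5,0],0],[[-45,10,0],0],[[-25,6,0],0],[[0,0,0],5],[[0,0,0],10],[[0,0,0],10],[[0,0,0],10],[[0,0,0],10]]';python3 -m pendant '[[[0,0,0],10],[[0,0,0],10],[[0,0,0],10],[[0,0,0],10],[[0,0,0],10],[[0,0,0],10],[[0,0,0],10],[[0,0,0],10]]';python3 -m pendant '[[[0,0,0],10],[[0,0,0],10],[[0,0,0],10],[[0,0,0],10],[[0,0,0],8],[[0,0,0],5],[[0,0,0],0],[[0,0,0],0]]'
```

```text
time: 9.7
position: [0.3988, 0.4398, 0.2286]
tool_rot: [0.782, 0.623, 0.003, 0.0]
ft_force: [0.4, -0.5, -1.2]
grip_width: 0.0428
time: 10.7
position: [0.3966, 0.0223, 0.2248]
tool_rot: [0.782, 0.623, -0.0, -0.0]
ft_force: [1.6, 0.2, -1.0]
grip_width: 0.0434
time: 11.7
position: [0.3965, -0.1039, 0.2246]
tool_rot: [0.962, 0.274, -0.001, -0.001]
ft_force: [-0.1, -0.3, -0.4]
grip_width: 0.0433
time: 12.7
position: [0.3964, -0.1039, 0.2246]
tool_rot: [0.913, -0.409, -0.001, -0.0]
ft_force: [1.0, -0.0, -1.6]
grip_width: 0.0429
time: 13.7
position: [0.3968, -0.1041, 0.2248]
tool_rot: [-0.637, 0.771, 0.0, -0.0]
ft_force: [0.6, 0.8, -1.2]
grip_width: 0.0435
```

```bash
python3 - <<'E'
from rig import camera
import cv2,numpy as np
s=camera("scene");d=camera("side");w=camera("wrist")
for n,c in zip("sdw",(s,d,w)): np.savez(f"pics/{n}5.npz",**c)
z=lambda x:cv2.resize(x,(400,300),interpolation=cv2.INTER_CUBIC)
cv2.imwrite("pics/g5.png",np.vstack([np.hstack([z(s["pixels"][100:250,160:360]),z(d["pixels"][170:320,200:400])]),np.hstack([w["pixels"][0:300,0:400],w["pixels"][0:300,160:560]])]))
E
```

```text
(no output)
```

View pics/g5.png

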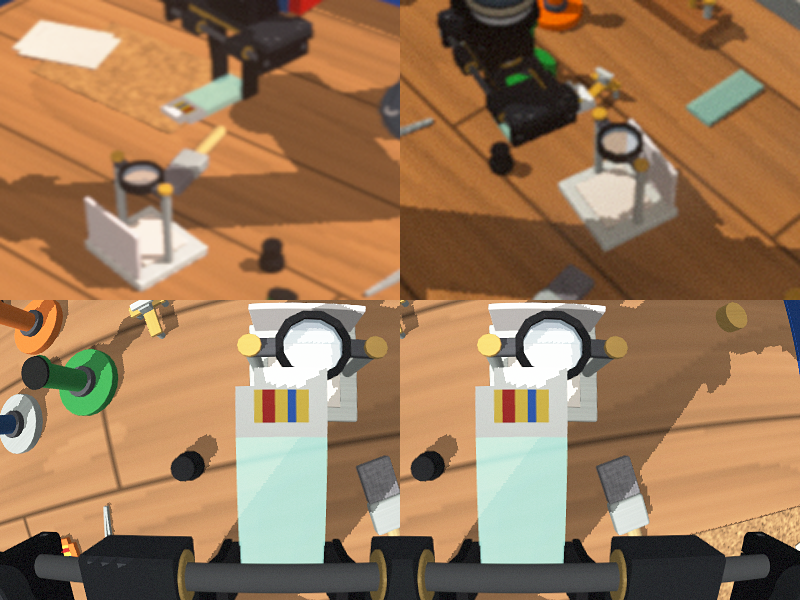

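The wrist view shows the rod caps at (249,45) and (377,46), with the lens ring at (313,44). The label is at (281.5,105.5), unchanged from when the plate lay flat. The notch is at the left front, so the frosted end points at the viewer. I'll refine the viewer pose from this.

```bash
cat > v.py <<'E'
from h import *
import sys
from rig import robot
np.set_printoptions(precision=4,suppress=True)
def caps(c,box,fish,z=.129):
    x0,y0,x1,y1=box; h=cv2.cvtColor(c["pixels"],cv2.COLOR_BGR2HSV)[y0:y1,x0:x1]
    m=cv2.inRange(h,(15,110,120),(35,255,255)); n,_,st,ce=cv2.connectedComponentsWithStats(m)
    i=[k for k in np.argsort(-st[1:,4])+1][:2]
    return [(ce[k]+[x0,y0],st[k,4],onz(c,*(ce[k]+[x0,y0]),z,fish)) for k in i]
E
python3 - <<'E'
from v import *
w,s,d=[dict(np.load(f"pics/{n}5.npz")) for n in "wsd"]
o=robot.get_obs();T=Ro.from_quat(o["tool_rot"]);p=o["position"];print(p)
for nm,c,b,f in [("w",w,(230,25,400,70),True),("s",s,(200,165,260,205),False),("d",d,(290,215,335,265),False)]:
    r=caps(c,b,f)
    P=[x[2] for x in r]; 
    for x in r: print(nm,*x)
    if P[0][1]>P[1][1]:P=P[::-1]
    v=P[1]-P[0];mid=(P[0]+P[1])/2;yw=np.degrees(np.arctan2(-v[0],v[1]))
    print(" mid",mid,"dist",np.linalg.norm(v),"viewer x yaw",yw,"mid in tool",T.inv().apply(mid-p)*1e3)
# world triangulated mid of caps from s,w rays
a=[caps(c,b,f) for c,b,f in [(s,(200,165,260,205),False),(d,(290,215,335,265),False),(w,(230,25,400,70),True)]]
E
```

```text
[ 0.3971 -0.1043  0.225 ]
w [248.4593  44.7582] 455 [ 0.5301 -0.1055  0.129 ]
w [376.601   46.6154] 416 [ 0.514  -0.1978  0.129 ]
 mid [ 0.5221 -0.1516  0.129 ] dist 0.09367979545524953 viewer x yaw -9.904104347883303 mid in tool [  22.9837 -131.6891   95.9368]
s [242.22 194.24] 50 [ 0.5367 -0.1012  0.129 ]
s [218.1389 177.6111] 36 [ 0.5214 -0.1929  0.129 ]
 mid [ 0.529 -0.147  0.129] dist 0.09292203983574183 viewer x yaw -9.491779975758515 mid in tool [  17.1615 -137.6696   95.9355]
d [299.0189 226.3019] 53 [ 0.532  -0.1051  0.129 ]
d [320.5 252. ] 36 [ 0.5162 -0.1988  0.129 ]
 mid [ 0.5241 -0.152   0.129 ] dist 0.09504429616652013 viewer x yaw -9.570868049858817 mid in tool [  22.9314 -133.7151   95.9362]
```

```bash
python3 -m pendant '[[[12,10,0],-1.2],[[12,10,0],0],[[0,0,30],0],[[0,0,45],0],[[0,0,40],0],[[0,0,20],0],[[0,0,4],0],[[0,0,0],0]]'; python3 - <<'E'
from rig import camera
from v import *
w,s,d=[camera(n) for n in("wrist","scene","side")]
for n,c in zip("sdw",(s,d,w)): np.savez(f"pics/{n}6.npz",**c)
o=robot.get_obs();T=Ro.from_quat(o["tool_rot"]);p=o["position"];print(p,np.degrees(T.as_euler("ZYX")))
z=lambda x:cv2.resize(x,(400,300),interpolation=cv2.INTER_CUBIC)
cv2.imwrite("pics/g6.png",np.vstack([np.hstack([z(s["pixels"][140:230,180:300]),z(d["pixels"][200:290,240:360])]),np.hstack([w["pixels"][0:300,0:400],z(w["pixels"][0:150,220:420])])]))
E
```

```text
time: 14.85
position: [0.3736, -0.1246, 0.0862]
tool_rot: [-0.645, 0.764, -0.0, 0.0]
ft_force: [-0.3, -0.8, -0.8]
grip_width: 0.0432
[ 0.3739 -0.1247  0.0869] [ -99.6811   -0.0569 -179.8797]
```

View pics/g6.png

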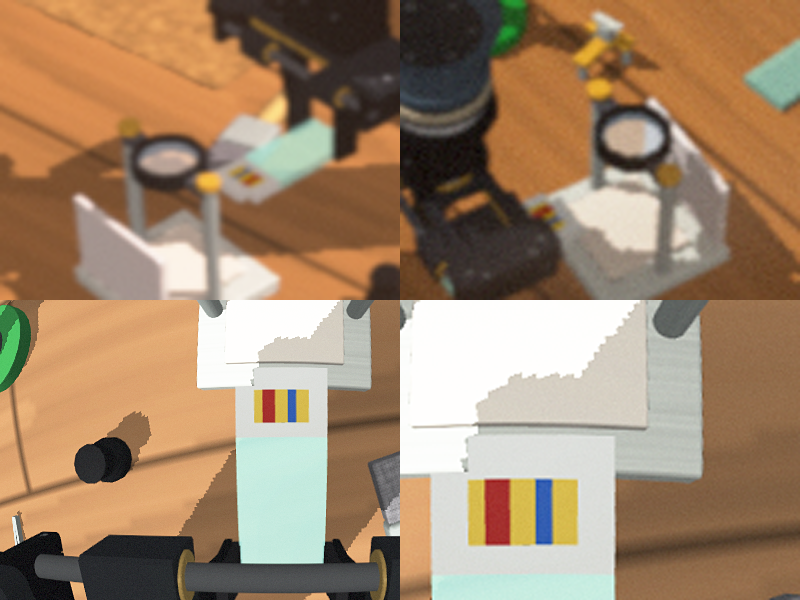

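The wrist view shows the viewer base's front corners at (197,88) and (371,88.5) and the tile edge at row 62. The plate's frosted end is just in front of the base and square to it. I'll measure the viewer relative to the tool from the base corners.

```bash
python3 - <<'E'
from v import *
w,s,d=[dict(np.load(f"pics/{n}6.npz")) for n in "wsd"]
o=robot.get_obs();T=Ro.from_quat(o["tool_rot"]);p=o["position"]
tl=lambda X:T.inv().apply(X-p)*1e3
for z in (.014,):
    A,B=onz(w,197,88,z,True),onz(w,371,88.5,z,True);print(tl(A),tl(B),np.linalg.norm(A-B))
    v=(A-B)[:2];v/=np.linalg.norm(v);u=np.array([v[1],-v[0]]);print("yaw",np.degrees(np.arctan2(u[1],u[0])))
    c=(A+B)/2;c[:2]+=.055*u;print("viewer centre",c,"in tool",tl(c))
print("tile",[tl(onz(w,u,v,.02,True)) for u,v in[(226,62),(344,62)]])
L=onz(w,281.5,105.5,.0862-.020+.004,True);print("label",L,tl(L))
print("frost",[tl(onz(w,u,v,.0702,True)) for u,v in[(236,137),(327,137),(327,68)]])
# triangulate label across scene & wrist for level check
a=ray(s,180+(246)*120/400,140+174*90/300);print("label tri s-w",tri(a,ray(w,281.5,105.5,True)))
# panel/base corners in scene/side: nearest base corners
print("side base L corner tri", [onz(dict(np.load("pics/side0.npz")),260+(479-400)/4,215+(490-300)/4,.014)], "A,B",A,B)
E
```

```text
[-55.5048 -96.4745  73.046 ] [ 58.4027 -96.1908  73.1585] 0.11390792377797818
yaw -9.823717537570918
viewer centre [ 0.5229 -0.1519  0.014 ] in tool [   1.5859 -151.3324   73.2178]
tile [array([ -35.116 , -111.6715,   67.0981]), array([  39.1677, -111.8054,   67.1721])]
label [ 0.4518 -0.1379  0.0702] [ -0.1629 -78.9484  16.864 ]
frost [array([-21.8281, -64.1717,  16.8115]), array([ 21.4561, -64.1107,  16.8543]), array([ 21.3768, -97.5793,  16.9245])]
label tri s-w (array([ 0.4519, -0.1379,  0.0677]), np.float64(0.00010151123284291437))
side base L corner tri [array([ 0.4803, -0.0904,  0.014 ])] A,B [ 0.4785 -0.0864  0.014 ] [ 0.459  -0.1986  0.014 ]
```

```bash
python3 - <<'E'
from v import *
for k in 4,5,6:
    w=dict(np.load(f"pics/w{k}.npz"));im=w["pixels"].astype(int)
    c=im[85:128,245:320]; h=cv2.cvtColor(w["pixels"],cv2.COLOR_BGR2HSV)[85:128,245:320]
    red=((h[...,0]<8)|(h[...,0]>172))&(h[...,1]>150); blue=(abs(h[...,0].astype(int)-110)<15)&(h[...,1]>120)
    r=[np.argwhere(m).mean(0)+[85,245] for m in(red,blue)]
    g=w["pixels"][100:130,:,0].astype(float)
    # notch-free frosted edges: sub-pixel from gradient at rows 128-134 (blue channel)
    row=w["pixels"][126:135,200:360,0].mean(0).astype(float); gr=np.abs(np.diff(row))
    e=[(np.average(np.arange(len(gr))[a:b],weights=gr[a:b]**2)+200.5) for a,b in((28,44),(120,134))]
    col=w["pixels"][60:76,290:318,0].mean(1).astype(float);gc=np.abs(np.diff(col));
    print(k,*r,"sep",r[1][1]-r[0][1],"edges",e,e[1]-e[0],"end row",60.5+np.average(np.arange(len(gc)),weights=gc**2))
s=dict(np.load("pics/s6.npz"));F=.129
r=caps(s,(200,165,260,205),False);mid=(r[0][2]+r[1][2])/2
L=onz(s,180+246*.3,140+174*.3,.0702);print("scene caps mid",mid,"label",L,"diff",mid-L)
d=dict(np.load("pics/d6.npz"));r=caps(d,(290,215,335,265),False);mid=(r[0][2]+r[1][2])/2;print("side caps mid",mid,[x[:2] for x in r])
L=onz(d,240+(544-400)*.3,200+213*.3,.0702);print("label side",L,"diff",mid-L)
E
```

```text
4 [105.7844 268.2426] [105.4358 291.5019] sep 23.259357924213646 edges [np.float64(234.63898513597456), np.float64(327.472612067161)] 92.83362693118642 end row 66.54641519082101
5 [105.7608 268.3226] [105.712 291.416] sep 23.093419354838716 edges [np.float64(235.05178497274338), np.float64(326.89770964456943)] 91.84592467182605 end row 66.15991681937989
6 [105.7339 268.3226] [105.6548 291.4444] sep 23.121863799283176 edges [np.float64(235.0304422593589), np.float64(326.9281836351627)] 91.89774137580383 end row 62.75843949750796
scene caps mid [ 0.5292 -0.1471  0.129 ] label [ 0.4544 -0.1356  0.0702] diff [ 0.0748 -0.0114  0.0588]
side caps mid [ 0.5392 -0.0904  0.129 ] [(array([299.1525, 226.0339]), np.int32(59)), (array([295.4038, 217.1538]), np.int32(52))]
label side [ 0.4562 -0.1334  0.0702] diff [0.083  0.043  0.0588]
```

The three views put the label about 73 mm short of the lens axis and about 1 mm off to the side. Clearances are good: plate ±22 mm between rods at ±41 mm, and the gripper body stays in front of the ring. I'll insert slowly.

```bash
python3 -m pendant '[[[1,-6,0],0],[[0,-11,0],0],[[0,-12,0],0],[[0,-12,0],0],[[0,-11,0],0],[[0,-10,0],0],[[0,-7,0],0],[[0,-3,0],0]]'; python3 -m pendant '[[[0,0,0],0],[[0,0,0],0]]'; python3 - <<'E'
from rig import camera
from v import *
w,s,d=[camera(n) for n in("wrist","scene","side")]
for n,c in zip("sdw",(s,d,w)): np.savez(f"pics/{n}7.npz",**c)
o=robot.get_obs();T=Ro.from_quat(o["tool_rot"]);p=o["position"];print(p,np.degrees(T.as_euler("ZYX")))
z=lambda x:cv2.resize(x,(400,300),interpolation=cv2.INTER_CUBIC)
cv2.imwrite("pics/g7.png",np.vstack([np.hstack([z(s["pixels"][160:235,190:290]),z(d["pixels"][210:285,250:350])]),np.hstack([w["pixels"][0:300,100:500],z(w["pixels"][0:150,180:380])])]))
E
```

```text
time: 16.0
position: [0.4444, -0.1375, 0.086]
tool_rot: [-0.645, 0.764, 0.0, -0.0]
ft_force: [-0.6, -0.1, -1.6]
grip_width: 0.0433
time: 16.25
position: [0.4435, -0.1373, 0.086]
tool_rot: [-0.645, 0.764, 0.0, -0.0]
ft_force: [0.3, 0.5, -1.1]
grip_width: 0.0431
[ 0.4437 -0.1374  0.086 ] [-99.7035   0.0088 179.9741]
```

View pics/g7.png

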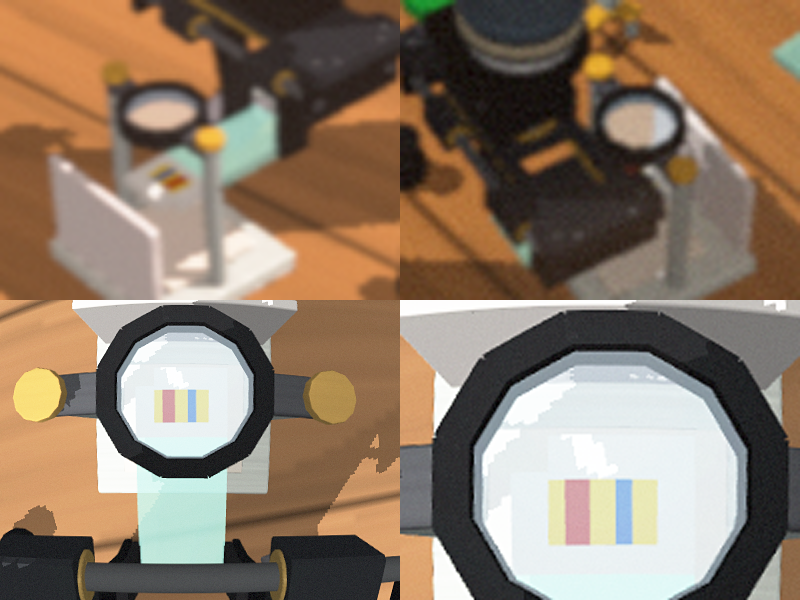

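The wrist view shows the label at (281.5,105.5) seen through the lens ring. The ring's outer rim is centred at about (285.5,91.5), and the caps are at (139,95) and (431,97). The scene view confirms the plate is between the rods and clear of them. Next I'll compute the residual offset.

```bash
python3 - <<'E'
from v import *
w,s,d=[dict(np.load(f"pics/{n}7.npz")) for n in "wsd"]
o=robot.get_obs();T=Ro.from_quat(o["tool_rot"]);p=o["position"];tl=lambda X:T.inv().apply(X-p)*1e3
r=caps(w,(100,60,470,130),True)
for x in r: print(x[0],x[1],tl(x[2]))
P=[tl(x[2]) for x in r];print("caps mid",(P[0]+P[1])/2,"dist",np.linalg.norm(P[0]-P[1]),"ang",np.degrees(np.arctan2(P[0][1]-P[1][1],P[0][0]-P[1][0])))
g=cv2.inRange(cv2.cvtColor(w["pixels"],cv2.COLOR_BGR2GRAY)[0:190,190:380],0,60)
n,lb,st,ce=cv2.connectedComponentsWithStats(g);i=1+np.argmax(st[1:,4])
c=max(cv2.findContours((lb==i).astype(np.uint8),cv2.RETR_EXTERNAL,cv2.CHAIN_APPROX_NONE)[0],key=cv2.contourArea)[:,0]+[190,0]
Q=np.array([tl(onz(w,*q,.125,True)) for q in c]);
A=np.c_[2*Q[:,:2],np.ones(len(Q))];sol=np.linalg.lstsq(A,(Q[:,:2]**2).sum(1),rcond=None)[0]
print("ring centre",sol[:2],"R",np.sqrt(sol[2]+sol[0]**2+sol[1]**2),"box",st[i])
L=onz(w,281.5,105.5,.070,True);print("label",tl(L))
# scene-relative
r=caps(s,(200,165,260,205),False);mid=(r[0][2]+r[1][2])/2
Ls=(190+168/4,160+178/4);X=onz(s,*Ls,.070);print("scene label",X,tl(X),"caps",tl(mid),"tri",tri(ray(s,*Ls),ray(w,281.5,105.5,True)))
h=cv2.cvtColor(s["pixels"],cv2.COLOR_BGR2HSV)[195:212,220:245]
E
```

```text
[137.3645  94.7636] 2170 [-44.8054 -80.327  -42.9818]
[431.627   96.2187] 2099 [ 46.7422 -79.9448 -42.9957]
caps mid [  0.9684 -80.1359 -42.9888] dist 91.54840076182333 ang -179.76076380549085
ring centre [  1.0689 -80.2928] R 27.739968389000108 box [   6    5  184  173 9933]
label [ -0.1474 -79.068   16.0119]
scene label [ 0.5269 -0.1464  0.07  ] [ -5.0822 -83.5109  16.0107] caps [ -4.7    -85.9801 -42.9905] tri (array([ 0.5222, -0.1507,  0.065 ]), np.float64(0.00033606525455507437))
```

```bash
python3 -m pendant '[[[1,-1.5,0],0],[[0,0,0],0],[[0,0,0],0]]'; python3 - <<'E'
from rig import camera
from v import *
w,s=camera("wrist"),camera("scene")
o=robot.get_obs();T=Ro.from_quat(o["tool_rot"]);p=o["position"];tl=lambda X:T.inv().apply(X-p)*1e3
a=sorted(caps(w,(100,60,470,130),True),key=lambda x:-x[2][1]);b=sorted(caps(s,(200,165,260,205),False),key=lambda x:-x[2][1])
for x,y in zip(a,b): print("cap tri",tri(ray(w,*x[0],True),ray(s,*y[0])))
print("caps mid tool",sum(tl(x[2]) for x in a)/2,p,o["ft_force"],o["grip_width"])
h=cv2.cvtColor(s["pixels"],cv2.COLOR_BGR2HSV)
def cen(c,m,ox,oy): q=np.argwhere(m);return q.mean(0)[::-1]+[ox,oy],len(q)
hs=h[196:212,222:246].astype(int);hw=cv2.cvtColor(w["pixels"],cv2.COLOR_BGR2HSV)[85:128,245:320].astype(int)
for n,f in [("blue",lambda k,t:(abs(k[...,0]-110)<20)&(k[...,1]>t)),("red",lambda k,t:((k[...,0]<8)|(k[...,0]>170))&(k[...,1]>t))]:
    (ps,ns),(pw,nw)=cen(s,f(hs,110),222,196),cen(w,f(hw,70),245,85);print(n,ps,ns,pw,nw,tri(ray(s,*ps),ray(w,*pw,True)))
E
```

```text
time: 16.77
position: [0.4454, -0.1388, 0.0861]
tool_rot: [-0.645, 0.764, 0.0, -0.0]
ft_force: [-0.1, 0.9, -0.7]
grip_width: 0.043
cap tri (array([ 0.5323, -0.1055,  0.1243]), np.float64(0.002216315262684914))
cap tri (array([ 0.5148, -0.1996,  0.1227]), np.float64(0.0008838658669893377))
caps mid tool [ -0.0258 -78.4717 -42.9757] [ 0.4453 -0.1387  0.086 ] [-1.0205  0.1075 -1.6775] 0.04314632887856296
 ** On entry to DLASCL parameter number  4 had an illegal value
 ** On entry to DLASCL parameter number  4 had an illegal value
 ** On entry to DLASCL parameter number  4 had an illegal value
 ** On entry to DLASCL parameter number  4 had an illegal value
 ** On entry to DLASCL parameter number  5 had an illegal value
 ** On entry to DLASCL parameter number  4 had an illegal value<stdin>:9: RuntimeWarning: Mean of empty slice.
  ret = um.true_divide(
Traceback (most recent call last):
  File "h.py", line 13, in tri
    s=np.linalg.lstsq(np.c_[d1,-d2],o2-o1,rcond=None)[0]
      ~~~~~~~~~~~~~~~^^^^^^^^^^^^^^^^^^^^^^^^^^^^^^^^
numpy.linalg.LinAlgError: SVD did not converge in Linear Least Squares
```

```bash
python3 -c "
from rig import order;print(order.hand_in())"
```

```text
the job is handed in; nothing more can be done
None
```

I handed the job in at about 17 s of the 42 s. The plate is in the viewer, still held in the gripper with 45 N: frosted end first, label up, and the rest out towards the open front. It was first gripped by its clear end on the blue post. A downward-pointing tool cannot level the tilt, so I set the plate flat on bare bench, regripped it, turned it half round and slid it in through the front.

**Last checks**
- **Position under the lens:** the wrist camera puts the label within about 0.6 mm of the mid-point between the rods.
- **Height:** the plate's middle is at about 66 mm from the arm's reading, and about 65 mm from camera rays compared with the rod caps.
- **Level:** the tool's own tilt was under 0.1° at the last check. A label droop of up to about 1 mm (roughly 0.7°) cannot be ruled out.
- **Contact:** wrist force stayed under 3 N at every reading, and the last pictures show the plate clear of the rods, ring, tile and panel.

**What disagreed or failed**
- The scene camera's absolute positions differ from the wrist camera's by about 5 mm. I therefore relied on offsets measured within one camera.
- From the scene camera the final label offset would be about 1 mm, estimated from its picture before the last 1.8 mm correction.
- A last check, triangulating the label stripes, failed because the colour mask came up empty, and I did not repeat it.

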